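Close the canister with its click-stop cap

TASK

Close the green canister with its black click-stop cap: lift the cap from the grey rest, put its two lugs down through the notches of the neck, press it down gently on the springy seal and turn it clockwise, pressed down, until the lugs are stopped and the cap clicks once, and no further. Then let go, leaving the cap locked on and upright, and leave the other things on the table where they are.

Things in the scene. Friction and masses are not known exactly. Their poses are not given: they have to be found in the camera images.
- cap: loose black click-stop cap, 120 g, 68 mm tall, upright on the rest at the start. Origin: centre of the plug's underside; z up; x along the two lugs (a half turn about z is the same cap). White plug 26 mm in diameter, z 0 to 16 mm, foot chamfered; black flange 62 mm in diameter, z 16 to 31 mm; grip bar on it (see cap_grip).
- cap_lugs (a point): on the cap's axis, 7.5 mm above its origin, mid-height of two steel lugs that stick out of the plug along the cap's +x and -x to 20.5 mm from the axis, each 10 mm wide, 5 mm high (their tops 6 mm below the flange)
- cap_grip (a point): middle of the grip bar, on the cap's axis, 50 mm above its origin. The bar is 56 mm long, 22 mm thick, from 31 to 68 mm above the origin, with a yellow line along its top; at the start it lies along the lugs. Bar and upper flange turn together with the plug until the torque limiter (about 0.4 to 0.5 N m) slips.
- cap_knob (a joint): rad; turn of the grip bar relative to plug and lugs, clockwise from above positive. Near 0 until the limiter slips, then each click adds 0.349 rad (20 degrees): it snaps over about half way and, let go, rests at 0.349 after one click.
- canister: green round canister, fixed to the table, 92 mm in diameter; steel neck 66 mm in diameter, rim 80 mm above the underside. Origin: centre of the underside, z up. x runs along the two notches of the neck's lip, marked by yellow stripes on shoulder and neck at +x and -x. The lugs turn only clockwise from the notches.
- neck (a point): centre of the neck's mouth in the plane of its rim. Lip 4 mm thick, opening 30 mm in diameter, notches 16 mm wide out to 23 mm from the centre: the lugs pass if aligned within about 8 degrees. Depth 20 mm. Under the lip an unseen stop, placed differently each time, ends the lugs' turn 0.5 to 1.2 rad from the notches; turning on against it makes the cap click.
- seal: black springy ring on the neck's rim, 63 mm across, 4 mm high; origin: centre of its underside, level with the rim while free. It gives 2.8 mm to a hard stop: 2.4 N when touched, 3 N more per mm, 11 N at the stop. The lugs pass under the lip when it is down more than 2 mm; let go, it lifts the locked lugs against the lip. Over 25 N harms it.
- cap_rest: low grey ring, fixed, 72 mm in diameter, 22 mm high, on which the cap's flange rests at the start. Origin: centre of the underside.
- dye_bottle: small brown bottle with black screw cap, 42 mm in diameter, 85 mm high, bystander, origin at the centre of its underside
- steel_cup: steel measuring cup, 72 mm in diameter, 82 mm high, bystander, origin at the centre of its underside
- tub: open pink tub, 96 mm in diameter, 55 mm high, bystander, origin at the centre of its underside
- screwdriver: orange-handled screwdriver, 190 mm long, lying along its x axis, 28 mm high, bystander

How it is judged:
By the outcome, as a careful person would: the job done as asked, in the order asked, and still so for the second after the job is handed in, with the robot touching nothing.
It also fails if it takes over 58 s, if anything falls off the work surface, if the arm or the gripper's body presses on something with over 40 N, if the wrist force passes 120 N, or if a joint passes its speed limit or range.

ROBOT

A 7-joint arm with a two-finger parallel gripper is mounted at the origin on a cart in front of the work surface, level with it; the furniture and walls round the work are solid. World frame = base frame: x ahead of the robot, y to its left, z up, the work surface at z = 0. Lengths are in m, angles in rad, forces in N, time in s.
With the tool pointing down it reaches from about 0.425 to 0.925 m from the base axis. Payload 6.8 kg.
Tool frame: the origin (TCP) lies midway between the tips of the shut fingers; the grasp point (between the pads) lies 19 mm behind it; z points along the fingers, y is the direction in which the jaws open and shut (so a half turn about z gives the same grasp; the last joint's range is limited). The gripper opens to 85 mm and grips with 20 to 120 N. Pads are 22 mm wide; open, the fingers measure 114 mm over their backs; the gripper's body (76 mm by 85 mm) begins 54 mm behind the grasp point. The pads swing forward as they close: fully open they stand 13 mm farther back than shut.
Start: joints at [-1.237, 0.477, 0.022, 1.555, -0.011, 1.109, -0.083], TCP at [0.289, 0.61, 0.231] pointing down, gripper open.
Joint ranges: [-2.96, 2.96], [-0.34, 2.1], [-1.41, 1.46], [0.24, 2.44], [-1.37, 4.51], [0.17, 1.92], [-2.96, 2.96]. Speed limits (rad/s): [2.39, 2.39, 3.14, 3.14, 3.14, 3.14, 3.14].

INTERFACE

Orientations are given as a unit quaternion [w, x, y, z].
In Python, from station import bot gives the robot as it stands. The module is installed in compiled form; this text tells all that it offers.
- The arm moves only by the tool play_rows, never from a script. Its argument "motion" is a list of rows, each a list of 2 entries, a list of its own where there are three numbers: the shift along the tool's x, y, z as a fraction of full scale, then the turn, a rotation vector about the tool's x, y, z as a fraction of full scale. In form: [[[tx, ty, tz], [rx, ry, rz]], ...]. A call has 1 to 8 rows; each row is the pose to reach, as a shift and turn from the pose measured when the call began, along the tool's axes at that moment, turning the shorter way round; what a row does not reach only later rows make up. Full scale, the value 1, is 400 mm for a shift and 360 degrees for a turn. A row lasts 1/10 s, in which the tool goes at most 50 mm and 8.59 degrees, less where a joint would pass 70% of its speed; a pose out of reach is approached as far as the arm can. A call with a number of a shift or a turn outside -1 to 1 is refused whole. A call with a gripper value outside its range is refused whole. "fingers" is the finger opening in mm, from 0 to 85.4, set as the call begins (left out, the last holds). The fingers move at their own pace and stop on an object; "grip_force" is the grip in N (left out, the last holds). Time passes only in rows, so rows that repeat a pose let the fingers close. It gives the time, the measured TCP pose, the force and the opening at its end, in the units of the state.
- bot.get_obs(): the state, without advancing time (a new reading comes with each control period).
- bot.read_camera(name): name is "scene" or "top"; returns a dict with "pixels" (384x512x3 uint8, red, green, blue), "range_z" (384x512 float32, m along the optical axis (not along the pixel's ray), 0 where there is no reading), "fovy" (degrees; the focal length in pixels is half the picture's height over the tangent of half this angle, whatever the lens; pixels are square), "cx", "cy" (the principal point, pixels), "k1" (the pictures are not rectified: a ray, as slopes to the right and down, at radius r is drawn at 1 + k1 r^2 times it, then the intrinsics apply), "pose" (4x4, takes a point from camera to world coordinates). Camera axes: x right, y down, z forward; pixel columns grow to the right and rows downward; lengths in m; the calibration is good to about 2 mm. A picture is of the moment at which its call begins.
- bot.hand_in(): hands the job in, once; it reports no verdict.
The state is a dict: "t": time; "q": joint angles; "joint_vel": joint speeds; "joint_torque": joint torques, N m; "eef_pos": TCP position; "tool_rot": TCP orientation; "contact_force": force on the tool from outside, world axes, zero at the start; "torque": the same for the moment, N m; "gripper_width": opening from 0.0 (shut) to 1.0 (fully open).
Only numpy, scipy, OpenCV 4.12 (cv2) and the standard library are available. Lean on these libraries where they do the work, as an engineer would, in place of code of your own. Each camera call takes 0.05 s, during which the arm holds its last target.

## Working session

There is one attempt and no reset: what is moved stays moved. The work goes in short steps, Python scripts to look and compute and a tool call to move; the robot and the scene stay as the last step left them, time stands still between calls to the robot, and variables do not carry over. Pictures are saved under pics/ and viewed, and the job is handed in when it is done.

Besides the shell and the picture viewer there is one more tool, called after "Emit:" in YAML: its name, and indented under it one key for each argument. play_rows: Moves the arm, as the interface text tells. Shift numbers are shares of 400 mm and turn numbers shares of 360 degrees, none past 1 either way. Its arguments: {"type":"object","properties":{"motion":{"type":"array"},"fingers":{"type":"number"},"grip_force":{"type":"number"}},"required":["motion"]}

```bash
mkdir -p pics; ls
python3 - <<'E'
from station import bot
import cv2,numpy as np
o=bot.get_obs()
for k,v in o.items(): print(k,np.round(v,4))
for n in("scene","top"):
    c=bot.read_camera(n)
    cv2.imwrite(f"pics/{n}0.png",c["pixels"][:,:,::-1])
    np.savez(f"{n}0.npz",**c)
    print(n,c["fovy"],c["cx"],c["cy"],c["k1"],np.round(c["pose"],4))
E
```

```text
pics
t 0.0
q [-1.2371  0.4778  0.0223  1.5565 -0.0115  1.1093 -0.0831]
joint_vel [ 0.0007 -0.0006  0.0006 -0.0007 -0.0014 -0.     -0.0004]
joint_torque [ 0.00000e+00 -5.96457e+01  1.60810e+00 -2.81191e+01  1.25000e-02
  9.40000e-03  0.00000e+00]
eef_pos [0.2884 0.6096 0.2303]
tool_rot [-1.000e-04  2.191e-01  9.757e-01 -9.000e-04]
contact_force [0.663  0.4171 0.4478]
torque [ 0.0306 -0.0369 -0.0211]
gripper_width 1.0019
scene 49.70659042676256 251.3323310244952 189.27016229586465 -0.02181078873440074 [[ 0.8373 -0.3458  0.4235  0.1432]
 [-0.5464 -0.5585  0.6241 -0.5607]
 [ 0.0207 -0.754  -0.6566  0.7061]
 [ 0.      0.      0.      1.    ]]
top 43.09838216924017 252.08265416841186 189.7195362553272 -0.2067016376763848 [[-0.0279 -0.9768  0.2122  0.2812]
 [-0.9996  0.0257 -0.0129  0.0161]
 [ 0.0072 -0.2124 -0.9771  1.2825]
 [ 0.      0.      0.      1.    ]]
```

View pics/scene0.png

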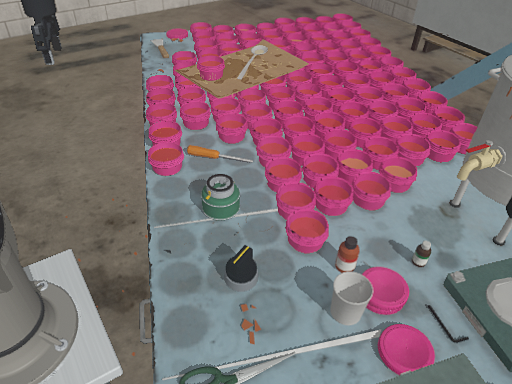

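View pics/top0.png

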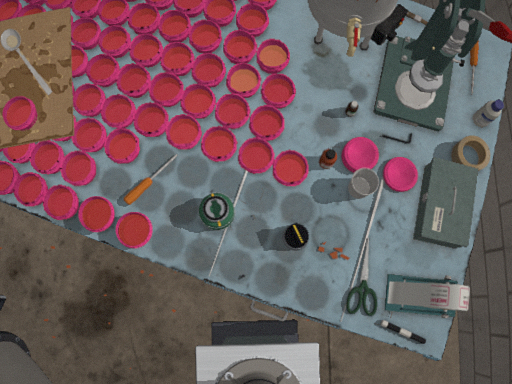

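Scene view: the cap sits on its rest near (241,268) and the canister is near (220,195). In the top view the cap is near (297,236) and the canister near (214,210). I'll zoom in on both.

```bash
cat > h.py <<'E'
import cv2,numpy as np
def K(c):
    f=192/np.tan(np.radians(c["fovy"])/2); return np.array([[f,0,c["cx"]],[0,f,c["cy"]],[0,0,1.]])
def rays(c,uv):
    uv=np.asarray(uv,float).reshape(-1,1,2)
    s=cv2.undistortPointsIter(uv,K(c),np.array([float(c["k1"]),0,0,0]),None,None,(3,50,1e-10)).reshape(-1,2)
    return np.c_[s,np.ones(len(s))]
def onplane(c,uv,z):
    P=c["pose"]; d=rays(c,uv)@P[:3,:3].T; o=P[:3,3]
    return o+d*((z-o[2])/d[:,2])[:,None]
def pts(c,uv):
    uv=np.asarray(uv); P=c["pose"]
    zz=c["range_z"][uv[:,1].astype(int),uv[:,0].astype(int)]
    return (rays(c,uv)*zz[:,None])@P[:3,:3].T+P[:3,3]
def proj(c,X):
    P=np.linalg.inv(c["pose"]); r,_=cv2.Rodrigues(P[:3,:3])
    return cv2.projectPoints(np.asarray(X,float).reshape(-1,3),r,P[:3,3],K(c),np.array([float(c["k1"]),0,0,0]))[0].reshape(-1,2)
def load(f):
    d=np.load(f); return {k:d[k] for k in d}
E
python3 - <<'E'
from h import *
A=[]
for n,cs in(("scene",[(241,262),(220,195)]),("top",[(297,236),(214,210)])):
    c=load(n+"0.npz"); im=c["pixels"][:,:,::-1]
    A.append(np.hstack([cv2.resize(im[y-28:y+28,x-36:x+36],(396,298),interpolation=cv2.INTER_CUBIC) for x,y in cs]))
cv2.imwrite("pics/zoom0.png",np.vstack(A))
E
```

```text
(no output)
```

View pics/zoom0.png

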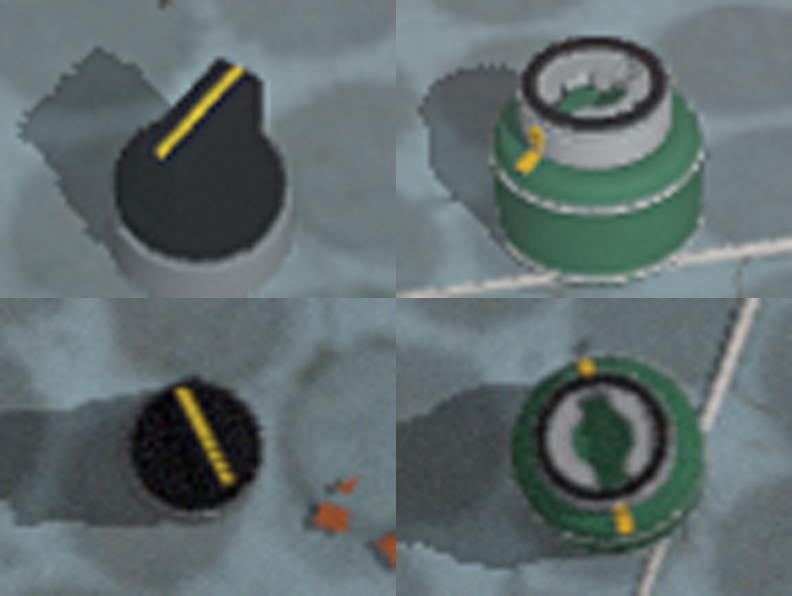

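Run:
```python
from h import *
boxes={"scene":[(241,262),(220,195)],"top":[(297,236),(214,210)]}
for n in boxes:
    c=load(n+"0.npz"); im=c["pixels"]; hsv=cv2.cvtColor(im,cv2.COLOR_RGB2HSV)
    yel=cv2.inRange(hsv,(18,110,110),(32,255,255))
    w=np.zeros_like(yel); x,y=boxes[n][0]; w[y-26:y+26,x-22:x+22]=255
    v,u=np.nonzero(yel&w); q=onplane(c,np.c_[u,v],0.074)[:,:2]
    m=q.mean(0); U,S,V=np.linalg.svd(q-m); t=(q-m)@V[0]
    mid=m+V[0]*(t.min()+t.max())/2
    print(n,"cap line",len(u),m.round(4),mid.round(4),"len",np.ptp(t).round(4),"ang",np.degrees(np.arctan2(V[0,1],V[0,0])).round(1)%180)
    # canister stripes
    w[:]=0; x,y=boxes[n][1]; w[y-26:y+26,x-22:x+22]=255
    k,L,st,ce=cv2.connectedComponentsWithStats(yel&w)
    for i in range(1,k):
        v,u=np.nonzero(L==i); print("  stripe",st[i],pts(c,np.c_[u,v]).round(4).tolist()[:14])
    # depth of high points: canister ring & cap
    for nm,(x,y),z0,z1 in(("cap flange",boxes[n][0],.030,.042),("barTop",boxes[n][0],.068,.085),("seal",boxes[n][1],.079,.095)):
        uu,vv=np.meshgrid(np.arange(x-22,x+22),np.arange(y-26,y+26)); uv=np.c_[uu.ravel(),vv.ravel()]
        p=pts(c,uv); s=(p[:,2]>z0)&(p[:,2]<z1); p=p[s]
        cc,r=cv2.minEnclosingCircle(p[:,:2].astype(np.float32))
        print("  ",nm,len(p),"circ",np.round(cc,4),round(r,4),"medz",np.median(p[:,2]).round(4),"ctr",((p[:,:2].max(0)+p[:,:2].min(0))/2).round(4))
```

```text
scene cap line 40 [ 0.4259 -0.1124] [ 0.4261 -0.1123] len 0.049 ang 23.400000000000006
  stripe [206 191   5   9  21] [[0.4638, 0.0899, 0.0719], [0.465, 0.0873, 0.0732], [0.4651, 0.0929, 0.0659], [0.4652, 0.0879, 0.0696], [0.4675, 0.0873, 0.069], [0.4645, 0.0868, 0.0677], [0.4656, 0.084, 0.0693], [0.4647, 0.0875, 0.064], [0.4659, 0.0848, 0.0654], [0.4631, 0.0899, 0.0597], [0.4589, 0.0868, 0.061], [0.4623, 0.0885, 0.058], [0.4631, 0.085, 0.0604], [0.4583, 0.0913, 0.0547]]
   cap flange 331 circ [ 0.4273 -0.1109] 0.0329 medz 0.0345 ctr [ 0.4279 -0.1105]
   barTop 231 circ [ 0.427  -0.1117] 0.028 medz 0.0709 ctr [ 0.4272 -0.1123]
   seal 166 circ [0.4968 0.0939] 0.0335 medz 0.0812 ctr [0.4966 0.0929]
top cap line 38 [ 0.4303 -0.1103] [ 0.4287 -0.111 ] len 0.0482 ang 23.80000000000001
  stripe [211 194   3   3   7] [[0.5394, 0.1062, 0.0544], [0.5395, 0.1037, 0.0538], [0.5381, 0.1007, 0.0598], [0.5366, 0.1062, 0.0549], [0.5358, 0.1033, 0.0589], [0.5321, 0.0996, 0.076], [0.5277, 0.1015, 0.085]]
  stripe [218 221   3   5  13] [[0.4649, 0.0877, 0.0778], [0.4654, 0.0854, 0.0741], [0.4651, 0.0888, 0.0602], [0.4647, 0.0861, 0.0624], [0.4623, 0.0887, 0.0618], [0.4625, 0.0863, 0.0595], [0.462, 0.0836, 0.0628], [0.4612, 0.0894, 0.0516], [0.46, 0.0863, 0.0596], [0.46, 0.0838, 0.059], [0.4582, 0.0892, 0.0548], [0.4578, 0.0865, 0.0569], [0.458, 0.0841, 0.0549]]
   cap flange 234 circ [ 0.4279 -0.1105] 0.0327 medz 0.0374 ctr [ 0.428  -0.1105]
   barTop 190 circ [ 0.4286 -0.1106] 0.0285 medz 0.0732 ctr [ 0.4281 -0.1097]
   seal 297 circ [0.4989 0.0934] 0.0329 medz 0.0825 ctr [0.499  0.0932]
```

Run:
```python
from h import *
boxes={"scene":[(241,262),(220,190)],"top":[(297,236),(214,210)]}
from scipy.optimize import least_squares
for n in boxes:
    c=load(n+"0.npz"); im=c["pixels"]; g=im.max(2)
    x,y=boxes[n][1]; 
    dark=(g<70).astype(np.uint8)*255; w=np.zeros_like(dark); w[y-20:y+18,x-20:x+20]=255
    dark&=w
    cs,_=cv2.findContours(dark,cv2.RETR_EXTERNAL,cv2.CHAIN_APPROX_NONE); k=max(cs,key=cv2.contourArea).reshape(-1,2)
    q=onplane(c,k,0.083)[:,:2]
    f=least_squares(lambda p:np.hypot(*(q-p[:2]).T)-p[2],[*q.mean(0),.031],loss="soft_l1",f_scale=.001).x
    print(n,"seal circle",f.round(4),len(k))
    hsv=cv2.cvtColor(im,cv2.COLOR_RGB2HSV); gr=cv2.inRange(hsv,(60,70,20),(90,255,255))
    v,u=np.nonzero(gr); q=onplane(c,np.c_[u,v],0.080)[:,:2]; s=np.hypot(*(q-f[:2]).T)<.026; q=q[s]
    m=q.mean(0);V=np.linalg.svd(q-m)[2][0]; print("  mouth",s.sum(),m.round(4),np.degrees(np.arctan2(V[1],V[0]))%180)
    # cap flange silhouette
    if n=="top":
      for z in(.037,.03):
        x,y=boxes[n][0]; w[:]=0; w[y-20:y+20,x-20:x+20]=255
        d=((g<60).astype(np.uint8)*255)&w
        hsvy=cv2.inRange(hsv,(18,80,60),(35,255,255))&w
        cs,_=cv2.findContours(d|hsvy,cv2.RETR_EXTERNAL,cv2.CHAIN_APPROX_NONE);k=max(cs,key=cv2.contourArea).reshape(-1,2)
        q=onplane(c,k,z)[:,:2]
        f2=least_squares(lambda p:np.hypot(*(q-p[:2]).T)-p[2],[*q.mean(0),.031],loss="soft_l1",f_scale=.001).x
        print("  flange",z,f2.round(4))
    # stripes angle w.r.t. centre
    yel=cv2.inRange(hsv,(16,90,90),(34,255,255)); x,y=boxes[n][1]
    w[:]=0; w[y-26:y+26,x-24:x+24]=255
    v,u=np.nonzero(yel&w); p=pts(c,np.c_[u,v])[:,:2]-f[:2]; a=np.degrees(np.arctan2(p[:,1],p[:,0]))%180
    a=(a+90)%180-90; print("  stripe ang med",np.median(a[p[:,0]>0]),np.median(a[p[:,0]<0]))
```

```text
scene seal circle [0.4962 0.0926 0.0291] 60
  mouth 27 [0.4891 0.088 ] 169.25404100833984
  stripe ang med nan 9.741845115310412
top seal circle [0.4954 0.1009 0.0343] 105
  mouth 115 [0.4969 0.0943] 12.91946026347415
  flange 0.037 [ 0.4281 -0.1094  0.0303]
  flange 0.03 [ 0.4289 -0.1101  0.0305]
  stripe ang med 3.178967155504992 23.5044913751274
  return _methods._mean(a, axis=axis, dtype=dtype,
  ret = ret.dtype.type(ret / rcount)
```

Run:
```python
from h import *
from scipy.optimize import least_squares
for n,(x,y) in {"scene":(220,190),"top":(214,210)}.items():
    c=load(n+"0.npz"); im=c["pixels"]; hsv=cv2.cvtColor(im,cv2.COLOR_RGB2HSV)
    m=((hsv[:,:,2]<75)&(hsv[:,:,1]<110)); 
    v,u=np.nonzero(m); q=onplane(c,np.c_[u,v],.084)[:,:2]
    c0=np.array([.4978,.0935]); r=np.hypot(*(q-c0).T); s=(r>.022)&(r<.036); q=q[s]
    f=least_squares(lambda p:np.hypot(*(q-p[:2]).T)-p[2],[*c0,.028],loss="soft_l1",f_scale=.002).x
    print(n,s.sum(),f.round(4), "spread",np.std(np.hypot(*(q-f[:2]).T)-f[2]))
```

```text
scene 131 [0.4957 0.0915 0.0279] spread 0.0018444256804938581
top 203 [0.4982 0.0961 0.0286] spread 0.002397083863036113
```

Run:
```python
from h import *
A=[]
a=np.linspace(0,2*np.pi,200)
for n,(x,y),cs in(("scene",(220,190),[(.4962,.0926),(.4967,.0938)]),("top",(214,210),[(.4985,.0935),(.4982,.0961)])):
    c=load(n+"0.npz"); im=c["pixels"][:,:,::-1]; row=[]
    for cx,cy in cs:
        s=14; t=cv2.resize(im[y-21:y+21,x-28:x+28],None,fx=7,fy=7,interpolation=cv2.INTER_NEAREST)
        for r,z,col in((.0315,.084,(0,0,255)),(.0255,.084,(255,0,255)),(.046,.045,(255,255,0))):
            p=proj(c,np.c_[cx+r*np.cos(a),cy+r*np.sin(a),0*a+z]); p=((p-[x-28,y-21]+.5)*7).astype(int)
            cv2.polylines(t,[p.reshape(-1,1,2)],True,col,1)
        row.append(t)
    A.append(np.hstack(row))
cv2.imwrite("pics/ov0.png",np.vstack(A))
```

```text
(no output)
```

View pics/ov0.png

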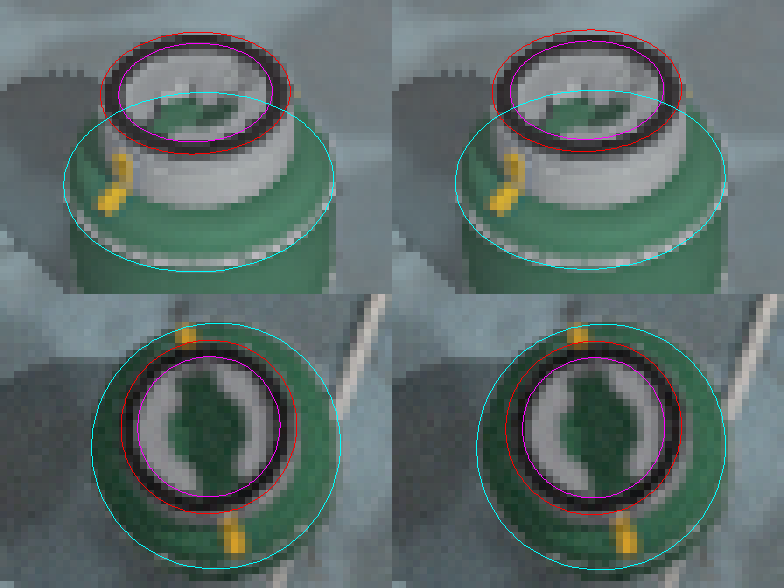

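Seal centre is about (0.4983, 0.095) in the top view and (0.4957, 0.0915) in the scene view. The cap is about (0.4285, -0.110) in the top view and (0.4265, -0.112) in the scene view. Relative to each other, the two views agree to about 1 mm. The bar lies at 23.6° and the notches at about 12.6°.

```bash
cat > tgt.py <<'E'
import sys,numpy as np
from scipy.spatial.transform import Rotation as R
from station import bot
def cur():
    o=bot.get_obs(); q=o["tool_rot"]; return np.array(o["eef_pos"]),R.from_quat([q[1],q[2],q[3],q[0]]),o
def frac(p,yawy):
    p0,r0,o=cur(); y=np.array([np.cos(yawy),np.sin(yawy),0]); z=np.array([0,0,-1.]); x=np.cross(y,z)
    r=R.from_matrix(np.c_[x,y,z]); return r0.inv().apply(np.array(p)-p0)/.4,(r0.inv()*r).as_rotvec()/(2*np.pi)
def show():
    p,r,o=cur(); Y=r.as_matrix()[:,1]
    print("t",round(o["t"],2),"p",p.round(4),"yaw_y",np.degrees(np.arctan2(Y[1],Y[0])).round(2),"tilt",np.degrees(np.arccos(-r.as_matrix()[2,2])).round(2),"F",np.round(o["contact_force"],2),"M",np.round(o["torque"],3),"w",round(o["gripper_width"],3),"q",np.round(o["q"],2))
if __name__=="__main__":
    show()
    a=list(map(float,sys.argv[1:]))
    for i in range(0,len(a),4):
        s,t=frac(a[i:i+3],np.radians(a[i+3])); print(s.round(4).tolist(),t.round(4).tolist())
E
python3 tgt.py .46 .35 .2 90 .5 .1 .18 113.6 .4275 -.111 .15 113.6
```

```text
t 0.1 p [0.2884 0.6097 0.2304] yaw_y 64.69 tilt 0.1 F [-0.5   0.06  0.51] M [ 0.002 -0.007  0.016] w 1.001 q [-1.24  0.48  0.02  1.56 -0.01  1.11 -0.08]
[-0.6654, -0.4033, 0.0768] [-0.0003, -0.0, -0.0703]
[-1.0231, -0.9255, 0.1277] [-0.0003, -0.0001, -0.1359]
[-1.0847, -1.4797, 0.2037] [-0.0003, -0.0001, -0.1359]
```

Emit:
play_rows:
  motion:
    - [[-0.11,-0.067,0.013],[0,0,-0.012]]
    - [[-0.22,-0.134,0.026],[0,0,-0.024]]
    - [[-0.33,-0.2,0.038],[0,0,-0.035]]
    - [[-0.44,-0.27,0.05],[0,0,-0.047]]
    - [[-0.55,-0.335,0.064],[0,0,-0.059]]
    - [[-0.665,-0.403,0.077],[0,0,-0.07]]
    - [[-0.665,-0.403,0.077],[0,0,-0.07]]
  fingers: 55

```text
t: 0.8
eef_pos: [0.4635, 0.3431, 0.1991]
tool_rot: [-0.0, 0.005, 1.0, -0.003]
contact_force: [-0.6, -0.1, 0.4]
gripper_width: 0.64
```

```bash
python3 tgt.py .5 .1 .18 113.6 .4275 -.111 .15 113.6
```

```text
t 0.8 p [0.4635 0.3431 0.1991] yaw_y 89.47 tilt 0.32 F [-0.64 -0.13  0.38] M [ 0.032 -0.003  0.025] w 0.64 q [-0.76  0.35  0.01  1.83 -0.    0.97  0.82]
[-0.0968, -0.6067, 0.0511] [-0.0009, -0.0002, -0.067]
[0.0795, -1.1354, 0.129] [-0.0009, -0.0002, -0.067]
```

Emit:
play_rows:
  motion:
    - [[-0.02,-0.12,0.01],[-0.0005,0,-0.014]]
    - [[-0.04,-0.24,0.02],[-0.001,0,-0.028]]
    - [[-0.06,-0.36,0.03],[-0.001,0,-0.042]]
    - [[-0.08,-0.48,0.04],[-0.001,0,-0.056]]
    - [[-0.09,-0.6,0.05],[-0.001,0,-0.067]]
    - [[-0.05,-0.72,0.06],[-0.001,0,-0.067]]
    - [[-0.0,-0.83,0.07],[-0.001,0,-0.067]]
    - [[0.03,-0.92,0.08],[-0.001,0,-0.067]]

```text
t: 1.6
eef_pos: [0.4462, -0.0272, 0.1687]
tool_rot: [-0.001, -0.203, 0.979, 0.0]
contact_force: [0.4, -0.8, -0.4]
gripper_width: 0.642
```

```bash
python3 tgt.py .4275 -.111 .11 113.6
```

```text
t 1.6 p [ 0.4462 -0.0272  0.1687] yaw_y 113.48 tilt 0.15 F [ 0.42 -0.79 -0.43] M [ 0.013 -0.003 -0.023] w 0.642 q [-0.17  0.18  0.1   2.15 -0.03  0.82  1.93]
[0.126, -0.1738, 0.1468] [0.0002, -0.0004, -0.0003]
```

Emit:
play_rows:
  motion:
    - [[0.06,-0.08,0.06],[0,0,0]]
    - [[0.126,-0.174,0.11],[0,0,0]]
    - [[0.126,-0.174,0.147],[0,0,0]]
    - [[0.126,-0.174,0.147],[0,0,0]]

```text
t: 2.0
eef_pos: [0.4257, -0.1117, 0.1083]
tool_rot: [-0.003, -0.202, 0.979, 0.001]
contact_force: [0.2, 0.7, -1.1]
gripper_width: 0.644
```

```bash
python3 tgt.py .4275 -.111 .041 113.6
python3 - <<'E'
from h import *
from station import bot
c=bot.read_camera("scene"); t=bot.read_camera("top")
np.savez("s1.npz",**c);np.savez("t1.npz",**t)
z=lambda c,x,y:cv2.resize(c["pixels"][y-32:y+32,x-32:x+32,::-1],(400,400),interpolation=cv2.INTER_CUBIC)
cv2.imwrite("pics/a1.png",np.hstack([z(c,241,250),z(t,297,236)]))
E
```

```text
t 2.0 p [ 0.4257 -0.1117  0.1083] yaw_y 113.31 tilt 0.38 F [ 0.19  0.69 -1.1 ] M [ 0.03  -0.003  0.061] w 0.644 q [-0.01  0.28  0.15  2.21 -0.06  0.66  2.16]
[-0.0057, -0.0007, 0.1683] [0.0005, -0.0009, -0.0008]
```

View pics/a1.png

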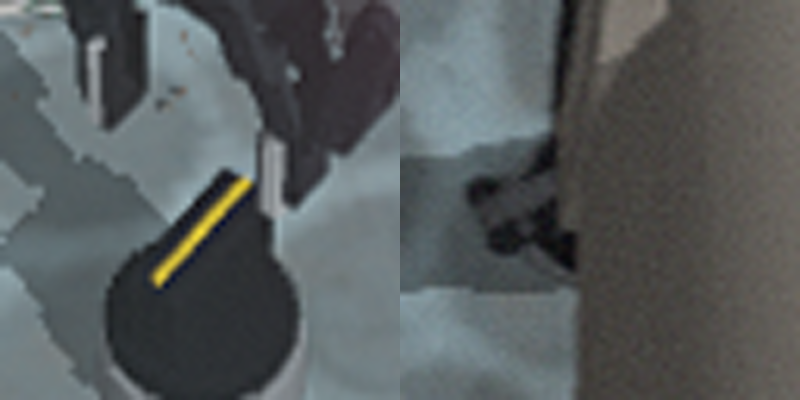

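The fingers straddle the bar in the scene crop, with the left tip near (100,100) and the right tip near (285,190). Now I'll descend.

Emit:
play_rows:
  motion:
    - [[-0.006,-0.001,0.05],[0.0005,-0.001,-0.001]]
    - [[-0.006,-0.001,0.1],[0.0005,-0.001,-0.001]]
    - [[-0.006,-0.001,0.13],[0.0005,-0.001,-0.001]]
    - [[-0.006,-0.001,0.15],[0.0005,-0.001,-0.001]]
    - [[-0.006,-0.001,0.163],[0.0005,-0.001,-0.001]]
    - [[-0.006,-0.001,0.163],[0.0005,-0.001,-0.001]]
    - [[-0.006,-0.001,0.163],[0.0005,-0.001,-0.001]]

```text
t: 2.8
eef_pos: [0.4305, -0.1094, 0.0453]
tool_rot: [0.002, -0.207, 0.978, -0.0]
contact_force: [0.5, 0.1, 0.7]
gripper_width: 0.644
```

```bash
python3 tgt.py .4275 -.111 .041 113.6
python3 - <<'E'
from h import *
from station import bot
c=bot.read_camera("scene"); t=bot.read_camera("top")
z=lambda c,x,y:cv2.resize(c["pixels"][y-32:y+32,x-32:x+32,::-1],(400,400),interpolation=cv2.INTER_CUBIC)
cv2.imwrite("pics/a2.png",np.hstack([z(c,241,250),z(t,297,236)]))
E
```

```text
t 2.8 p [ 0.4305 -0.1094  0.0453] yaw_y 113.92 tilt 0.27 F [0.51 0.11 0.69] M [ 0.011 -0.003 -0.017] w 0.644 q [ 0.01  0.4   0.12  2.25 -0.1   0.49  2.19]
[0.0085, -0.0006, 0.0108] [-0.0002, 0.0007, 0.0009]
```

View pics/a2.png

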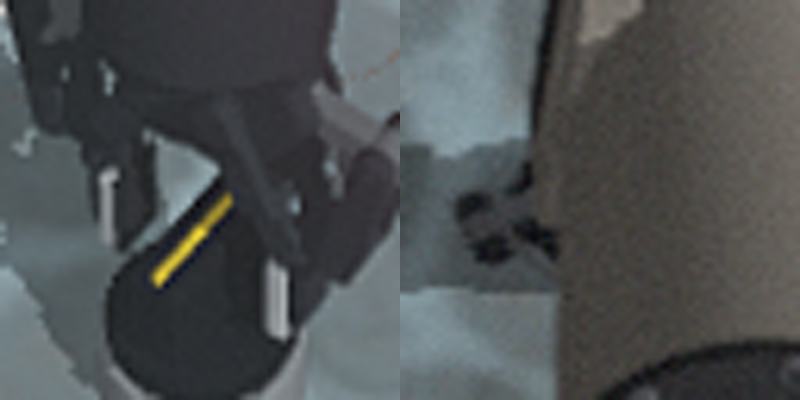

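Emit:
play_rows:
  motion:
    - [[0.008,-0.0005,0.008],[0,0.0007,0.001]]
    - [[0.008,-0.0005,0.008],[0,0.0007,0.001]]
    - [[0.008,-0.0005,0.008],[0,0.0007,0.001]]

```text
t: 3.2
eef_pos: [0.4275, -0.1111, 0.0422]
tool_rot: [0.0, -0.204, 0.979, -0.001]
contact_force: [0.4, 0.0, 0.5]
gripper_width: 0.643
```

```bash
python3 tgt.py .4275 -.111 .041 113.6;python3 tgt.py .4275 -.111 .041 113.6
```

```text
t 3.2 p [ 0.4275 -0.1111  0.0422] yaw_y 113.52 tilt 0.09 F [0.38 0.05 0.51] M [ 0.048  0.018 -0.015] w 0.643 q [ 0.01  0.41  0.12  2.25 -0.1   0.49  2.19]
[-0.0001, 0.0003, 0.0029] [-0.0003, 0.0, -0.0002]
t 3.2 p [ 0.4275 -0.1111  0.0422] yaw_y 113.52 tilt 0.09 F [0.38 0.05 0.51] M [ 0.048  0.018 -0.015] w 0.643 q [ 0.01  0.41  0.12  2.25 -0.1   0.49  2.19]
[-0.0001, 0.0003, 0.0029] [-0.0003, 0.0, -0.0002]
```

Emit:
play_rows:
  motion:
    - [[0,0,0],[0,0,0]]
    - [[0,0,0],[0,0,0]]
    - [[0,0,0],[0,0,0]]
    - [[0,0,0],[0,0,0]]
    - [[0,0,0],[0,0,0]]
    - [[0,0,0],[0,0,0]]
    - [[0,0,0],[0,0,0]]
    - [[0,0,0],[0,0,0]]
  fingers: 5
  grip_force: 50

```text
t: 4.0
eef_pos: [0.4276, -0.1112, 0.0423]
tool_rot: [0.0, -0.204, 0.979, -0.001]
contact_force: [-1.2, 0.3, 4.9]
gripper_width: 0.251
```

```bash
python3 tgt.py .4275 -.111 .041 113.6
python3 - <<'E'
from h import *
from station import bot
c=bot.read_camera("scene")
z=lambda c,x,y:cv2.resize(c["pixels"][y-32:y+32,x-32:x+32,::-1],(400,400),interpolation=cv2.INTER_CUBIC)
cv2.imwrite("pics/a3.png",z(c,241,250))
E
```

```text
t 4.0 p [ 0.4276 -0.1112  0.0423] yaw_y 113.52 tilt 0.1 F [-1.19  0.31  4.9 ] M [-0.082  0.305 -0.055] w 0.251 q [ 0.01  0.41  0.12  2.25 -0.1   0.49  2.19]
[0.0002, 0.0005, 0.0032] [-0.0003, 0.0001, -0.0002]
```

View pics/a3.png

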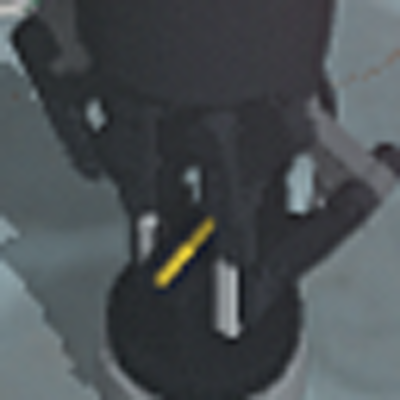

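Emit:
play_rows:
  motion:
    - [[0,0,-0.02],[0,0,0]]
    - [[0,0,-0.06],[0,0,0]]
    - [[0,0,-0.12],[0,0,0]]
    - [[0,0,-0.19],[0,0,0]]
    - [[0,0,-0.26],[0,0,0]]
    - [[0,0,-0.3],[0,0,0]]
    - [[0,0,-0.3],[0,0,0]]
    - [[0,0,-0.3],[0,0,0]]
  grip_force: 80

```text
t: 4.85
eef_pos: [0.4271, -0.1108, 0.162]
tool_rot: [0.0, -0.204, 0.979, -0.001]
contact_force: [-0.3, 0.4, -0.5]
gripper_width: 0.244
```

```bash
python3 tgt.py .4975 .093 .16 102.5
python3 - <<'E'
from h import *
from station import bot
c=bot.read_camera("scene")
np.savez("s2.npz",**c)
cv2.imwrite("pics/a4.png",c["pixels"][:,:,::-1])
E
```

```text
t 4.85 p [ 0.4271 -0.1108  0.162 ] yaw_y 113.53 tilt 0.09 F [-0.3   0.38 -0.45] M [0.02  0.034 0.034] w 0.244 q [-0.03  0.18  0.16  2.17 -0.04  0.79  2.13]
[-0.3647, 0.3969, 0.0045] [-0.0002, 0.0001, 0.0306]
```

View pics/a4.png

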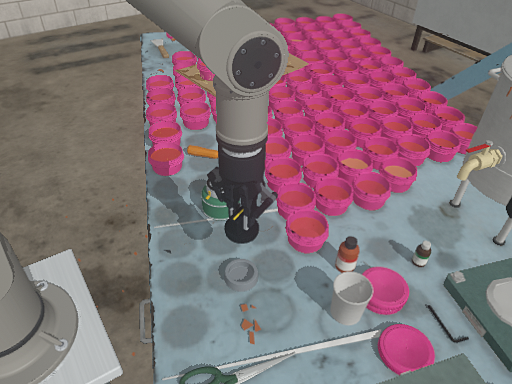

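The cap is lifted clear, at (241,228), and the rest at (238,273) is empty. Next I carry it to above the canister.

Emit:
play_rows:
  motion:
    - [[-0.05,0.055,0],[0,0,0.005]]
    - [[-0.12,0.13,0],[0,0,0.01]]
    - [[-0.19,0.21,0],[0,0,0.016]]
    - [[-0.26,0.285,0],[0,0,0.022]]
    - [[-0.32,0.35,0.0],[0,0,0.028]]
    - [[-0.365,0.395,0.0045],[0,0,0.0305]]
    - [[-0.366,0.395,0.0045],[0,0,0.0305]]
    - [[-0.366,0.395,0.0045],[0,0,0.0305]]

```text
t: 5.7
eef_pos: [0.4969, 0.0925, 0.1578]
tool_rot: [-0.002, -0.11, 0.994, -0.001]
contact_force: [-0.3, 0.1, -1.4]
gripper_width: 0.242
```

```bash
python3 tgt.py .497 .093 .125 102.5
```

```text
t 5.7 p [0.4969 0.0925 0.1578] yaw_y 102.63 tilt 0.24 F [-0.34  0.06 -1.41] M [-0.065  0.065 -0.006] w 0.242 q [-0.37  0.29  0.07  2.03 -0.03  0.83  1.51]
[-0.001, 0.0014, 0.082] [-0.0003, -0.0006, 0.0004]
```

Emit:
play_rows:
  motion:
    - [[-0.001,0.0015,0.02],[0,-0.0005,0]]
    - [[-0.001,0.0015,0.05],[0,-0.0005,0]]
    - [[-0.001,0.0015,0.07],[0,-0.0005,0]]
    - [[-0.001,0.0015,0.07],[0,-0.0005,0]]
    - [[-0.001,0.0015,0.07],[0,-0.0005,0]]

```text
t: 6.2
eef_pos: [0.4968, 0.0926, 0.1294]
tool_rot: [-0.001, -0.11, 0.994, -0.001]
contact_force: [-0.6, 1.0, -1.9]
gripper_width: 0.243
```

```bash
python3 tgt.py .497 .093 .105 102.5
python3 - <<'E'
from h import *
from station import bot
c=bot.read_camera("scene"); t=bot.read_camera("top")
np.savez("s3.npz",**c);np.savez("t3.npz",**t)
z=lambda c,x,y:cv2.resize(c["pixels"][y-30:y+30,x-26:x+26,::-1],(400,460),interpolation=cv2.INTER_CUBIC)
cv2.imwrite("pics/a5.png",np.hstack([z(c,221,185),z(t,214,210)]))
E
```

```text
t 6.2 p [0.4968 0.0926 0.1294] yaw_y 102.6 tilt 0.14 F [-0.65  1.04 -1.9 ] M [-0.007  0.013  0.026] w 0.243 q [-0.36  0.33  0.07  2.05 -0.03  0.76  1.51]
[-0.0008, 0.0009, 0.0611] [-0.0003, -0.0003, 0.0003]
```

View pics/a5.png

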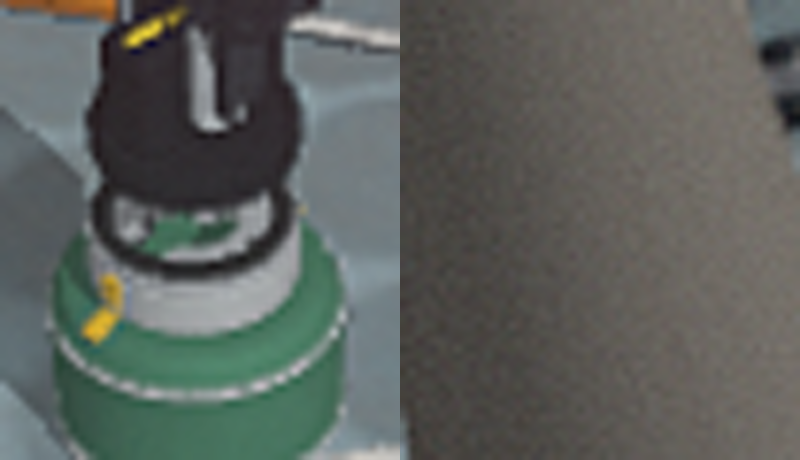

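The scene crop shows the flange centre at x≈194 and the seal centre also at x≈194, so they line up sideways. Next I check depth, using the lower arcs.

Run:
```python
from h import *
from scipy.optimize import least_squares
c=load("s3.npz"); im=c["pixels"]; g=im.max(2).astype(int)
c0=np.array([.4962,.0926])
def arc(img,zc,r,thr,half,dark_inside=True,name=""):
    # per-column subpixel lowest dark->bright crossing
    ctr=proj(c,[[*c0,zc]])[0]; P=[]
    for u in range(int(ctr[0])-half,int(ctr[0])+half+1):
        low=proj(c,[[*c0,zc]])[0]
        yy=np.arange(int(ctr[1]),int(ctr[1])+18); col=img[yy,u]
        for i in range(len(col)-1):
            if col[i]<thr<=col[i+1]:
                P.append((u,yy[i]+(thr-col[i])/(col[i+1]-col[i]))); last=i
                break
    P=np.array(P); q=onplane(c,P,zc)[:,:2]
    f=least_squares(lambda p:np.hypot(*(q-p).T)-r,c0,loss="soft_l1",f_scale=.0005).x
    print(name,f.round(4),len(P),"rms",np.std(np.hypot(*(q-f).T)-r).round(5)); print(P.round(1).tolist()[::4])
arc(g,.109,.031,85,11,name="flange")
s=load("scene0.npz"); gs=s["pixels"].max(2).astype(int)
# seal outer lower arc: bright neck below dark ring; start from ring bottom -> search upward
ctr=proj(c,[[*c0,.084]])[0]; 
for nm,G,zz in(("seal0",gs,.084),("seal3",g,.084)):
    P=[]
    for u in range(int(ctr[0])-11,int(ctr[0])+12):
        yy=np.arange(int(ctr[1])+18,int(ctr[1])+3,-1)
        # go up from low until bright->dark
        col=G[yy,u]; st=np.argmax(col>120)
        for i in range(st,len(col)-1):
            if col[i]>85>=col[i+1]: P.append((u,yy[i]-(col[i]-85)/(col[i]-col[i+1]))); break
    P=np.array(P)
    for z in(.080,.084):
        q=onplane(c,P,z)[:,:2]; f=least_squares(lambda p:np.hypot(*(q-p).T)-.0315,c0,loss="soft_l1",f_scale=.0005).x
        print(nm,z,f.round(4),len(P),np.std(np.hypot(*(q-f).T)-.0315).round(5))
    print(P.round(1).tolist()[::4])
```

```text
flange [0.4956 0.0909] 23 rms 0.00734
[[208.0, 186.6], [212.0, 181.1], [216.0, 182.4], [220.0, 182.2], [224.0, 181.9], [228.0, 180.2]]
seal0 0.08 [0.498  0.0951] 23 0.00038
seal0 0.084 [0.4958 0.0911] 23 0.0004
[[208.0, 186.6], [212.0, 189.6], [216.0, 190.9], [220.0, 190.9], [224.0, 190.4], [228.0, 188.8]]
seal3 0.08 [0.498  0.0952] 23 0.00037
seal3 0.084 [0.4959 0.0912] 23 0.00039
[[208.0, 186.6], [212.0, 189.6], [216.0, 190.9], [220.0, 190.9], [224.0, 190.4], [228.0, 188.8]]
```

```bash
python3 tgt.py .4973 .0937 .118 102.6 .4973 .0937 .109 102.6
```

```text
t 6.3 p [0.4973 0.093  0.1301] yaw_y 102.61 tilt 0.09 F [ 0.61  0.09 -1.54] M [ 0.008 -0.078 -0.046] w 0.241 q [-0.36  0.33  0.07  2.05 -0.03  0.76  1.51]
[-0.0003, 0.0019, 0.0301] [-0.0003, -0.0, 0.0]
[-0.0004, 0.0019, 0.0526] [-0.0003, -0.0, 0.0]
```

Emit:
play_rows:
  motion:
    - [[0,0.002,0.008],[0,0,0]]
    - [[0,0.002,0.018],[0,0,0]]
    - [[0,0.002,0.026],[0,0,0]]
    - [[0,0.002,0.032],[0,0,0]]
    - [[0,0.002,0.038],[0,0,0]]
    - [[0,0.002,0.038],[0,0,0]]

```text
t: 6.9
eef_pos: [0.4969, 0.0936, 0.1145]
tool_rot: [-0.0, -0.11, 0.994, -0.001]
contact_force: [-0.4, 0.6, -2.0]
gripper_width: 0.247
```

```bash
python3 tgt.py .4973 .0937 .109 102.6
```

```text
t 6.9 p [0.4969 0.0936 0.1145] yaw_y 102.61 tilt 0.11 F [-0.4   0.61 -2.03] M [-0.012  0.051 -0.012] w 0.247 q [-0.36  0.36  0.06  2.06 -0.03  0.72  1.51]
[-0.001, -0.0, 0.0137] [-0.0003, -0.0001, 0.0]
```

Emit:
play_rows:
  motion:
    - [[0,0,0.004],[0,0,0]]
    - [[0,0,0.008],[0,0,0]]
    - [[0,0,0.012],[0,0,0]]
    - [[0,0,0.016],[0,0,0]]
    - [[0,0,0.016],[0,0,0]]

```text
t: 7.4
eef_pos: [0.4968, 0.0938, 0.1079]
tool_rot: [-0.0, -0.11, 0.994, -0.001]
contact_force: [-0.1, 1.2, -1.2]
gripper_width: 0.248
```

```bash
python3 tgt.py .4973 .0937 .105 102.6
```

```text
t 7.4 p [0.4968 0.0938 0.1079] yaw_y 102.63 tilt 0.11 F [-0.06  1.18 -1.15] M [ 0.292  0.02  -0.034] w 0.248 q [-0.36  0.37  0.06  2.07 -0.03  0.71  1.51]
[-0.0011, -0.0005, 0.0072] [-0.0002, -0.0002, 0.0001]
```

Emit:
play_rows:
  motion:
    - [[0,0.001,0.003],[0,0,0]]
    - [[0,0.0015,0.006],[0,0,0]]
    - [[0,0.0015,0.009],[0,0,0]]
    - [[0,0.0015,0.009],[0,0,0]]

```text
t: 7.8
eef_pos: [0.4968, 0.0943, 0.1044]
tool_rot: [-0.0, -0.11, 0.994, -0.001]
contact_force: [-0.9, -0.9, 2.7]
gripper_width: 0.243
```

```bash
python3 tgt.py .4973 .0937 .105 102.6
```

```text
t 7.8 p [0.4968 0.0943 0.1044] yaw_y 102.62 tilt 0.11 F [-0.89 -0.87  2.71] M [0.049 0.179 0.04 ] w 0.243 q [-0.36  0.37  0.06  2.07 -0.03  0.7   1.51]
[-0.0009, -0.0018, -0.0016] [-0.0003, -0.0002, 0.0001]
```

Emit:
play_rows:
  motion:
    - [[0,0,0.002],[0,0,0]]
    - [[0,0,0.004],[0,0,0]]
    - [[0,0,0.0045],[0,0,0]]
    - [[0,0,0.0045],[0,0,0]]

```text
t: 8.2
eef_pos: [0.497, 0.0944, 0.103]
tool_rot: [-0.0, -0.11, 0.994, -0.001]
contact_force: [-2.3, -0.0, 5.9]
gripper_width: 0.247
```

```bash
python3 tgt.py
python3 - <<'E'
from h import *
from station import bot
c=bot.read_camera("scene")
np.savez("s4.npz",**c)
z=lambda c,x,y:cv2.resize(c["pixels"][y-30:y+30,x-30:x+30,::-1],(480,480),interpolation=cv2.INTER_CUBIC)
cv2.imwrite("pics/a6.png",z(c,221,190))
E
python3 tgt.py
```

```text
t 8.2 p [0.497  0.0944 0.103 ] yaw_y 102.61 tilt 0.09 F [-2.31 -0.03  5.95] M [-0.073  0.407  0.012] w 0.247 q [-0.36  0.37  0.06  2.07 -0.03  0.7   1.51]
t 8.25 p [0.497  0.0944 0.103 ] yaw_y 102.61 tilt 0.09 F [-1.32 -0.53  6.27] M [0.036 0.3   0.016] w 0.245 q [-0.36  0.37  0.06  2.07 -0.03  0.7   1.51]
```

View pics/a6.png

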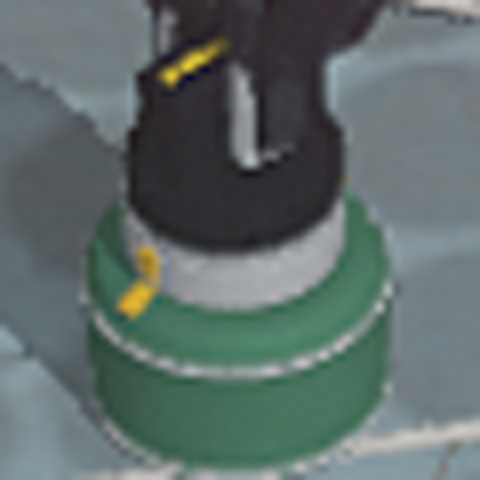

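The flange sits on the seal and hides it, and the cap looks upright (flange bottom near (240,250) in the crop). I'll press a little more and ease the side force.

Emit:
play_rows:
  motion:
    - [[0.001,0,0.001],[0,0,0]]
    - [[0.001,0,0.0022],[0,0,0]]
    - [[0.001,0,0.0022],[0,0,0]]

```text
t: 8.55
eef_pos: [0.497, 0.0943, 0.1026]
tool_rot: [0.0, -0.11, 0.994, -0.001]
contact_force: [-2.5, -1.0, 6.5]
gripper_width: 0.245
```

```bash
python3 tgt.py
```

```text
t 8.55 p [0.497  0.0943 0.1026] yaw_y 102.61 tilt 0.09 F [-2.5  -0.95  6.47] M [-0.026  0.402  0.017] w 0.245 q [-0.36  0.37  0.06  2.07 -0.03  0.7   1.51]
```

Emit:
play_rows:
  motion:
    - [[0.002,0.001,0.002],[0,0,0]]
    - [[0.0025,0.001,0.004],[0,0,0]]
    - [[0.0025,0.001,0.004],[0,0,0]]

```text
t: 8.85
eef_pos: [0.497, 0.0944, 0.1019]
tool_rot: [0.001, -0.11, 0.994, -0.001]
contact_force: [-1.0, -0.8, 9.7]
gripper_width: 0.245
```

```bash
python3 tgt.py
```

```text
t 8.85 p [0.497  0.0944 0.1019] yaw_y 102.58 tilt 0.17 F [-0.96 -0.81  9.69] M [-0.196  0.249  0.   ] w 0.245 q [-0.36  0.37  0.06  2.07 -0.03  0.69  1.51]
```

Emit:
play_rows:
  motion:
    - [[0.001,0,0.0025],[0,0,0.005]]
    - [[0.001,0,0.0025],[0,0,0.01]]
    - [[0.001,0,0.0025],[0,0,0.016]]
    - [[0.001,0,0.0025],[0,0,0.022]]
    - [[0.001,0,0.0025],[0,0,0.028]]

```text
t: 9.35
eef_pos: [0.498, 0.0947, 0.102]
tool_rot: [0.003, -0.021, 1.0, -0.0]
contact_force: [0.0, 0.5, 9.1]
gripper_width: 0.246
```

```bash
python3 tgt.py
```

```text
t 9.35 p [0.498  0.0947 0.102 ] yaw_y 92.43 tilt 0.32 F [0.01 0.46 9.1 ] M [-0.005  0.218  0.096] w 0.246 q [-0.4   0.37  0.1   2.08 -0.06  0.69  1.36]
```

```bash
python3 tgt.py .4975 .0945 .1019 82.4
```

```text
t 9.35 p [0.498  0.0947 0.102 ] yaw_y 92.43 tilt 0.32 F [0.01 0.46 9.1 ] M [-0.005  0.218  0.096] w 0.246 q [-0.4   0.37  0.1   2.08 -0.06  0.69  1.36]
[0.0013, -0.0004, 0.0002] [0.0, 0.0009, 0.0278]
```

Emit:
play_rows:
  motion:
    - [[0,0,0.0025],[0,0.0005,0.005]]
    - [[0,0,0.0025],[0,0.0009,0.01]]
    - [[0,0,0.0025],[0,0.0009,0.016]]
    - [[0,0,0.0025],[0,0.0009,0.022]]
    - [[0,0,0.0025],[0,0.0009,0.026]]

```text
t: 9.85
eef_pos: [0.4988, 0.0956, 0.1019]
tool_rot: [0.001, 0.061, 0.998, 0.001]
contact_force: [-2.0, 1.0, 8.4]
gripper_width: 0.247
```

```bash
python3 tgt.py .4975 .0945 .1019 75
```

```text
t 9.85 p [0.4988 0.0956 0.1019] yaw_y 83.03 tilt 0.11 F [-1.95  1.05  8.41] M [0.347 0.418 0.098] w 0.247 q [-0.43  0.38  0.14  2.07 -0.08  0.69  1.22]
[0.0028, -0.003, -0.0001] [0.0002, 0.0002, 0.0223]
```

Emit:
play_rows:
  motion:
    - [[0.001,-0.001,0.0025],[0,0,0.005]]
    - [[0.002,-0.002,0.0025],[0,0,0.01]]
    - [[0.002,-0.002,0.0025],[0,0,0.015]]
    - [[0.002,-0.002,0.0025],[0,0,0.02]]
    - [[0.002,-0.002,0.0025],[0,0,0.02]]

```text
t: 10.35
eef_pos: [0.4989, 0.0958, 0.1019]
tool_rot: [0.002, 0.123, 0.992, 0.001]
contact_force: [-1.3, 1.7, 10.0]
gripper_width: 0.247
```

```bash
python3 tgt.py .4975 .0945 .1019 75
```

```text
t 10.35 p [0.4989 0.0958 0.1019] yaw_y 75.82 tilt 0.25 F [-1.29  1.67 10.02] M [0.245 0.397 0.024] w 0.247 q [-0.45  0.38  0.17  2.08 -0.1   0.69  1.11]
[0.0025, -0.0039, -0.0001] [0.0005, 0.0005, 0.0023]
```

Emit:
play_rows:
  motion:
    - [[0.002,-0.003,0.0025],[0.0005,0.0005,0.004]]
    - [[0.0025,-0.003,0.0025],[0.0005,0.0005,0.008]]
    - [[0.0025,-0.003,0.0025],[0.0005,0.0005,0.012]]
    - [[0.0025,-0.003,0.0025],[0.0005,0.0005,0.0135]]

```text
t: 10.75
eef_pos: [0.4988, 0.0957, 0.1019]
tool_rot: [0.001, 0.166, 0.986, 0.001]
contact_force: [-0.9, 1.3, 8.3]
gripper_width: 0.242
```

```bash
python3 tgt.py .4978 .0948 .1019 68
```

```text
t 10.75 p [0.4988 0.0957 0.1019] yaw_y 70.94 tilt 0.15 F [-0.94  1.29  8.34] M [0.175 0.268 0.102] w 0.242 q [-0.47  0.38  0.19  2.08 -0.11  0.69  1.04]
[0.0016, -0.0029, -0.0] [0.0004, 0.0002, 0.0082]
```

Emit:
play_rows:
  motion:
    - [[0.0015,-0.003,0.0025],[0.0005,0,0.004]]
    - [[0.002,-0.003,0.0025],[0.0005,0,0.008]]
    - [[0.002,-0.003,0.0025],[0.0005,0,0.012]]
    - [[0.002,-0.003,0.0025],[0.0005,0,0.0135]]

```text
t: 11.15
eef_pos: [0.4987, 0.0957, 0.1019]
tool_rot: [0.002, 0.207, 0.978, 0.0]
contact_force: [-1.4, 1.8, 8.9]
gripper_width: 0.245
```

```bash
python3 tgt.py .4978 .0948 .1019 62
```

```text
t 11.15 p [0.4987 0.0957 0.1019] yaw_y 66.07 tilt 0.18 F [-1.43  1.76  8.93] M [0.292 0.334 0.11 ] w 0.245 q [-0.49  0.38  0.22  2.08 -0.12  0.69  0.96]
[0.0012, -0.0029, -0.0001] [0.0002, 0.0005, 0.0113]
```

Emit:
play_rows:
  motion:
    - [[0.0015,-0.002,0.0025],[0,0.0005,0.004]]
    - [[0.0015,-0.002,0.0025],[0,0.0005,0.008]]
    - [[0.0015,-0.002,0.0025],[0,0.0005,0.012]]
    - [[0.0015,-0.002,0.0025],[0,0.0005,0.0135]]

```text
t: 11.55
eef_pos: [0.4986, 0.0956, 0.1018]
tool_rot: [0.001, 0.249, 0.969, 0.001]
contact_force: [-2.5, 0.7, 10.2]
gripper_width: 0.244
```

```bash
python3 tgt.py .4978 .0948 .1019 60
```

```text
t 11.55 p [0.4986 0.0956 0.1018] yaw_y 61.2 tilt 0.16 F [-2.5   0.7  10.15] M [-0.107  0.534  0.099] w 0.244 q [-0.5   0.38  0.23  2.08 -0.14  0.69  0.89]
[0.0008, -0.0028, -0.0002] [0.0004, 0.0001, 0.0033]
```

Emit:
play_rows:
  motion:
    - [[0.0015,-0.001,0.0022],[0.0003,0,0.004]]
    - [[0.0015,-0.001,0.0022],[0.0003,0,0.008]]
    - [[0.0015,-0.001,0.0022],[0.0003,0,0.012]]
    - [[0.0015,-0.001,0.0022],[0.0003,0,0.0135]]

```text
t: 11.95
eef_pos: [0.4986, 0.0957, 0.1018]
tool_rot: [0.001, 0.289, 0.957, 0.001]
contact_force: [-2.1, -1.0, 9.9]
gripper_width: 0.242
```

```bash
python3 tgt.py .4978 .0948 .1019 55
```

```text
t 11.95 p [0.4986 0.0957 0.1018] yaw_y 56.38 tilt 0.13 F [-2.1  -0.97  9.86] M [-0.298  0.486  0.446] w 0.242 q [-0.52  0.38  0.26  2.08 -0.15  0.69  0.82]
[0.0004, -0.003, -0.0002] [0.0003, 0.0002, 0.0038]
```

The stop is reached at yaw about 56.5°, with Mz up to 0.45 N m. From here I'll go in 2° steps and watch for the click.

Emit:
play_rows:
  motion:
    - [[0.001,-0.0005,0.0022],[0.0003,0,0.003]]
    - [[0.001,-0.0005,0.0022],[0.0003,0,0.006]]
    - [[0.001,-0.0005,0.0022],[0.0003,0,0.006]]

```text
t: 12.25
eef_pos: [0.4987, 0.0958, 0.1018]
tool_rot: [0.001, 0.307, 0.952, -0.0]
contact_force: [-2.2, 0.1, 10.8]
gripper_width: 0.245
```

```bash
python3 tgt.py .4978 .0948 .1019 55
```

```text
t 12.25 p [0.4987 0.0958 0.1018] yaw_y 54.27 tilt 0.13 F [-2.18  0.1  10.78] M [-0.345  0.677  0.424] w 0.245 q [-0.53  0.39  0.27  2.08 -0.15  0.69  0.78]
[0.0003, -0.0032, -0.0002] [0.0001, 0.0004, -0.002]
```

Emit:
play_rows:
  motion:
    - [[0.001,-0.001,0.002],[0.0002,0.0003,0.003]]
    - [[0.001,-0.001,0.002],[0.0002,0.0003,0.006]]
    - [[0.001,-0.001,0.002],[0.0002,0.0003,0.006]]

```text
t: 12.55
eef_pos: [0.4987, 0.0958, 0.1018]
tool_rot: [0.001, 0.324, 0.946, -0.0]
contact_force: [-2.1, -0.7, 9.5]
gripper_width: 0.244
```

```bash
python3 tgt.py .4978 .0948 .1019 55
```

```text
t 12.55 p [0.4987 0.0958 0.1018] yaw_y 52.2 tilt 0.08 F [-2.06 -0.68  9.48] M [-0.348  0.526  0.482] w 0.244 q [-0.54  0.39  0.28  2.08 -0.16  0.69  0.75]
[0.0004, -0.0033, -0.0002] [-0.0, 0.0002, -0.0078]
```

Emit:
play_rows:
  motion:
    - [[0.001,-0.001,0.002],[0.0002,0.0003,0.003]]
    - [[0.001,-0.001,0.002],[0.0002,0.0003,0.006]]
    - [[0.001,-0.001,0.002],[0.0002,0.0003,0.006]]

```text
t: 12.85
eef_pos: [0.4988, 0.0958, 0.1019]
tool_rot: [0.0, 0.341, 0.94, -0.0]
contact_force: [-3.7, -4.7, 10.1]
gripper_width: 0.24
```

```bash
python3 tgt.py .4978 .0948 .1019 55
```

```text
t 12.85 p [0.4988 0.0958 0.1019] yaw_y 50.14 tilt 0.05 F [-3.74 -4.74 10.06] M [-1.563  1.118  0.166] w 0.24 q [-0.55  0.39  0.28  2.08 -0.17  0.69  0.72]
[0.0003, -0.0035, -0.0001] [-0.0001, 0.0001, -0.0135]
```

Emit:
play_rows:
  motion:
    - [[0.0005,-0.001,0.002],[0,0.0002,0.003]]
    - [[0.0005,-0.001,0.002],[0,0.0002,0.004]]
    - [[0.0005,-0.001,0.002],[0,0.0002,0.004]]

```text
t: 13.15
eef_pos: [0.499, 0.096, 0.1019]
tool_rot: [-0.0, 0.353, 0.936, 0.0]
contact_force: [-2.4, 1.2, 9.3]
gripper_width: 0.243
```

```bash
python3 tgt.py .4978 .0948 .1019 50
```

```text
t 13.15 p [0.499  0.096  0.1019] yaw_y 48.68 tilt 0.04 F [-2.39  1.19  9.32] M [ 0.061  0.431 -0.096] w 0.243 q [-0.55  0.39  0.29  2.08 -0.17  0.69  0.7 ]
[0.0002, -0.0041, -0.0001] [0.0001, -0.0001, -0.0037]
```

It has clicked: Mz fell from +0.48 to -0.10. The lugs may have been kicked back off the stop, so I'll follow gently towards the detent's rest (about 20° past the start of slip) and stop at any rise in torque.

Emit:
play_rows:
  motion:
    - [[0,-0.001,0.002],[0,0,0.003]]
    - [[0,-0.001,0.002],[0,0,0.006]]
    - [[0,-0.001,0.002],[0,0,0.009]]
    - [[0,-0.001,0.002],[0,0,0.009]]

```text
t: 13.55
eef_pos: [0.4992, 0.0962, 0.1018]
tool_rot: [0.0, 0.379, 0.925, 0.001]
contact_force: [-3.3, 1.2, 9.4]
gripper_width: 0.243
```

```bash
python3 tgt.py .4978 .0948 .1019 50
```

```text
t 13.55 p [0.4992 0.0962 0.1018] yaw_y 45.44 tilt 0.11 F [-3.25  1.19  9.44] M [0.136 0.626 0.047] w 0.243 q [-0.56  0.39  0.3   2.08 -0.18  0.69  0.65]
[-0.0001, -0.0049, -0.0002] [0.0003, -0.0001, -0.0127]
```

Emit:
play_rows:
  motion:
    - [[0.0005,-0.002,0.002],[0,0,0.003]]
    - [[0.001,-0.0025,0.002],[0,0,0.006]]
    - [[0.001,-0.0025,0.002],[0,0,0.008]]
    - [[0.001,-0.0025,0.002],[0,0,0.008]]

```text
t: 13.95
eef_pos: [0.4988, 0.096, 0.1018]
tool_rot: [0.001, 0.402, 0.916, 0.001]
contact_force: [-1.8, 0.8, 9.9]
gripper_width: 0.246
```

```bash
python3 tgt.py .4978 .0948 .1019 50
```

```text
t 13.95 p [0.4988 0.096  0.1018] yaw_y 42.56 tilt 0.18 F [-1.83  0.77  9.86] M [-0.197  0.491  0.069] w 0.246 q [-0.57  0.39  0.32  2.08 -0.19  0.69  0.61]
[-0.0005, -0.004, -0.0001] [0.0005, 0.0, -0.0207]
```

Emit:
play_rows:
  motion:
    - [[0.0005,-0.002,0.002],[0.0003,0,0.003]]
    - [[0.0005,-0.002,0.002],[0.0003,0,0.0055]]
    - [[0.0005,-0.002,0.002],[0.0003,0,0.0055]]

```text
t: 14.25
eef_pos: [0.4988, 0.0959, 0.1019]
tool_rot: [0.001, 0.418, 0.908, 0.001]
contact_force: [-1.7, -0.6, 9.3]
gripper_width: 0.247
```

```bash
python3 tgt.py .4978 .0948 .1019 40
```

```text
t 14.25 p [0.4988 0.0959 0.1019] yaw_y 40.59 tilt 0.14 F [-1.66 -0.58  9.29] M [-0.18   0.513  0.106] w 0.247 q [-0.58  0.39  0.33  2.08 -0.19  0.69  0.58]
[-0.0004, -0.0036, -0.0001] [0.0004, 0.0001, 0.0016]
```

Emit:
play_rows:
  motion:
    - [[0.0005,-0.002,0.002],[0.0003,0,0.002]]
    - [[0.0005,-0.002,0.002],[0.0003,0,0.004]]
    - [[0.0005,-0.002,0.002],[0.0003,0,0.004]]

```text
t: 14.55
eef_pos: [0.4988, 0.0958, 0.1019]
tool_rot: [0.001, 0.429, 0.903, 0.001]
contact_force: [-1.2, -0.1, 8.2]
gripper_width: 0.24
```

```bash
python3 tgt.py .4978 .0948 .1019 40
```

```text
t 14.55 p [0.4988 0.0958 0.1019] yaw_y 39.18 tilt 0.12 F [-1.22 -0.15  8.19] M [-0.069  0.409  0.283] w 0.24 q [-0.58  0.39  0.33  2.08 -0.2   0.69  0.56]
[-0.0005, -0.0035, -0.0001] [0.0003, 0.0001, -0.0023]
```

Mz is back up to 0.28, below slip, so the lugs are on the stop again after one click. I'll relax the pressure and open.

Emit:
play_rows:
  motion:
    - [[0,0,0.001],[0,0,0]]
    - [[0,0,0],[0,0,0]]
    - [[0,0,-0.001],[0,0,0]]
    - [[0,0,-0.001],[0,0,0]]

```text
t: 14.95
eef_pos: [0.4988, 0.0958, 0.1026]
tool_rot: [0.001, 0.429, 0.903, 0.001]
contact_force: [-2.1, -0.2, 7.0]
gripper_width: 0.241
```

```bash
python3 tgt.py .4978 .0948 .1019 40
```

```text
t 14.95 p [0.4988 0.0958 0.1026] yaw_y 39.23 tilt 0.12 F [-2.13 -0.18  6.96] M [-0.198  0.549  0.185] w 0.241 q [-0.58  0.39  0.33  2.08 -0.2   0.69  0.56]
[-0.0005, -0.0035, 0.0017] [0.0003, 0.0001, -0.0021]
```

Emit:
play_rows:
  motion:
    - [[0,0,-0.001],[0,0,0]]
    - [[0,0,-0.002],[0,0,0]]
    - [[0,0,-0.002],[0,0,0]]

```text
t: 15.25
eef_pos: [0.4987, 0.0958, 0.1029]
tool_rot: [0.001, 0.429, 0.904, 0.001]
contact_force: [3.0, 0.2, -6.9]
gripper_width: 0.248
```

```bash
python3 tgt.py .4978 .0948 .1019 40
```

```text
t 15.25 p [0.4987 0.0958 0.1029] yaw_y 39.25 tilt 0.11 F [ 3.02  0.16 -6.89] M [ 0.    -0.46   0.188] w 0.248 q [-0.58  0.39  0.33  2.08 -0.19  0.7   0.56]
[-0.0006, -0.0034, 0.0024] [0.0003, 0.0002, -0.0021]
```

Pulling up meets resistance (−7 N), so the lugs are under the lip. Now I open the fingers.

Emit:
play_rows:
  motion:
    - [[0,0,0.0003],[0,0,0]]
    - [[0,0,0.0003],[0,0,0]]

```text
t: 15.45
eef_pos: [0.4987, 0.0958, 0.1028]
tool_rot: [0.001, 0.429, 0.904, 0.001]
contact_force: [0.4, 0.4, -1.4]
gripper_width: 0.248
```

Emit:
play_rows:
  motion:
    - [[0,0,0],[0,0,0]]
    - [[0,0,0],[0,0,0]]
    - [[0,0,0],[0,0,0]]
    - [[0,0,0],[0,0,0]]
    - [[0,0,0],[0,0,0]]
    - [[0,0,0],[0,0,0]]
  fingers: 55

```text
t: 16.05
eef_pos: [0.4988, 0.0958, 0.1028]
tool_rot: [0.001, 0.429, 0.904, 0.001]
contact_force: [-0.4, 0.7, -0.2]
gripper_width: 0.64
```

```bash
python3 tgt.py .4988 .0958 .2 39.2
python3 - <<'E'
from h import *
from station import bot
c=bot.read_camera("scene")
z=lambda c,x,y:cv2.resize(c["pixels"][y-30:y+30,x-30:x+30,::-1],(480,480),interpolation=cv2.INTER_CUBIC)
cv2.imwrite("pics/a7.png",z(c,221,185))
E
```

```text
t 16.05 p [0.4988 0.0958 0.1028] yaw_y 39.25 tilt 0.11 F [-0.43  0.7  -0.19] M [-0.035 -0.004  0.018] w 0.64 q [-0.58  0.39  0.33  2.08 -0.19  0.7   0.56]
[-0.0004, 0.0004, -0.2429] [0.0003, 0.0002, 0.0001]
```

View pics/a7.png

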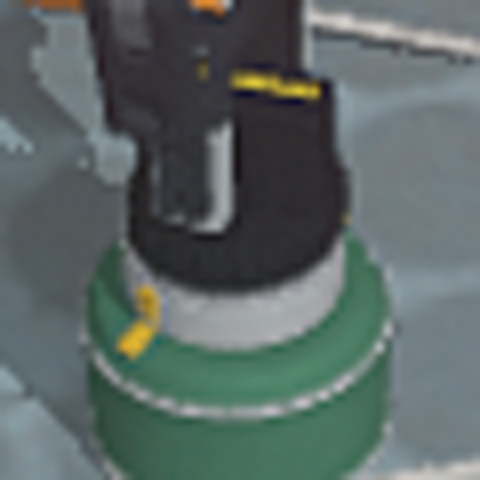

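The fingers are open and clear of the bar (left finger near (200,190), line near (275,85)), and the cap is seated. I'll retreat upward and then away.

Emit:
play_rows:
  motion:
    - [[0,0,-0.04],[0,0,0]]
    - [[0,0,-0.1],[0,0,0]]
    - [[0,0,-0.18],[0,0,0]]
    - [[0,0,-0.28],[0,0,0]]
    - [[0,0,-0.35],[0,0,0]]
    - [[0,0,-0.35],[0,0,0]]

```text
t: 16.7
eef_pos: [0.5009, 0.0963, 0.2468]
tool_rot: [0.003, 0.429, 0.903, 0.003]
contact_force: [0.9, -0.3, 0.5]
gripper_width: 0.648
```

```bash
python3 tgt.py .46 -.2 .26 39.2
```

```text
t 16.7 p [0.5009 0.0963 0.2468] yaw_y 39.24 tilt 0.55 F [ 0.85 -0.3   0.46] M [ 0.041 -0.016  0.027] w 0.648 q [-0.65  0.18  0.39  1.95 -0.08  1.01  0.46]
[-0.5092, -0.5474, -0.0363] [0.0014, 0.0005, 0.0001]
```

Emit:
play_rows:
  motion:
    - [[-0.07,-0.08,-0.02],[0,0,0]]
    - [[-0.15,-0.16,-0.035],[0,0,0]]
    - [[-0.23,-0.25,-0.035],[0,0,0]]
    - [[-0.31,-0.33,-0.035],[0,0,0]]
    - [[-0.39,-0.42,-0.035],[0,0,0]]
    - [[-0.46,-0.5,-0.035],[0,0,0]]
    - [[-0.5,-0.54,-0.035],[0,0,0]]
    - [[-0.5,-0.54,-0.035],[0,0,0]]

```text
t: 17.5
eef_pos: [0.4584, -0.1991, 0.2589]
tool_rot: [0.003, 0.432, 0.902, 0.003]
contact_force: [0.1, 0.9, 0.5]
gripper_width: 0.643
```

```bash
python3 tgt.py
python3 - <<'E'
from h import *
from station import bot
from scipy.optimize import least_squares
c=bot.read_camera("scene"); t=bot.read_camera("top")
np.savez("s9.npz",**c);np.savez("t9.npz",**t)
z=lambda c,x,y:cv2.resize(c["pixels"][y-30:y+30,x-30:x+30,::-1],(400,400),interpolation=cv2.INTER_CUBIC)
cv2.imwrite("pics/z9.png",np.hstack([z(c,221,185),z(t,214,210)]))
cv2.imwrite("pics/s9.png",c["pixels"][:,:,::-1]); cv2.imwrite("pics/t9.png",t["pixels"][:,:,::-1])
for n,cc,(x,y) in(("s",c,(221,180)),("t",t,(214,210))):
    hsv=cv2.cvtColor(cc["pixels"],cv2.COLOR_RGB2HSV); m=cv2.inRange(hsv,(18,100,100),(34,255,255))
    v,u=np.nonzero(m); q=onplane(cc,np.c_[u,v],.134)[:,:2]; p=pts(cc,np.c_[u,v]); s=(np.hypot(*(q-[.4975,.094]).T)<.034)&(p[:,2]>.11); q=q[s]
    mm=q.mean(0); V=np.linalg.svd(q-mm)[2][0]; print(n,s.sum(),mm.round(4),"len",np.ptp((q-mm)@V).round(4),"ang",np.degrees(np.arctan2(V[1],V[0])).round(1),"z",p[s][:,2].mean().round(4))
    uu,vv=np.meshgrid(np.arange(x-25,x+25),np.arange(y-28,y+28)); p=pts(cc,np.c_[uu.ravel(),vv.ravel()])
    s=(abs(p[:,2]-.098)<.004)&(np.hypot(*(p[:,:2]-[.4975,.094]).T)<.031); A=np.c_[p[s][:,:2],np.ones(s.sum())]; k=np.linalg.lstsq(A,p[s][:,2],rcond=None)[0]; print("  flange n",s.sum(),"z med",np.median(p[s][:,2]),"slopes",k[:2].round(3))
E
```

```text
t 17.5 p [ 0.4584 -0.1991  0.2589] yaw_y 38.86 tilt 0.47 F [0.14 0.86 0.48] M [-0.058 -0.002  0.039] w 0.643 q [-0.25  0.16  0.61  1.97 -0.11  1.03  1.09]
s 32 [0.5002 0.0906] len 0.0466 ang -46.4 z 0.1322
  flange n 141 z med 0.09549172409649587 slopes [0.098 0.071]
t 36 [0.5021 0.0919] len 0.0477 ang 132.1 z 0.1339
  flange n 202 z med 0.09755914300162238 slopes [-0.004 -0.005]
```

View pics/z9.png

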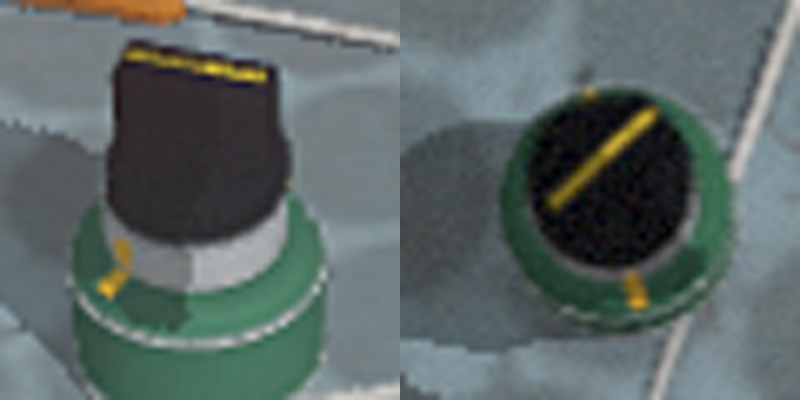

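View pics/s9.png

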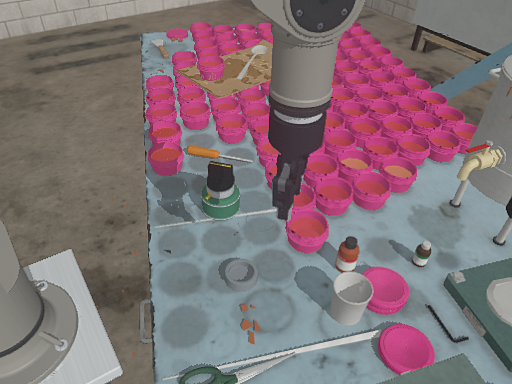

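The bar line, at (190,65) in the scene crop and (605,160) in the top crop, lies at about -47° and its top is at z≈0.134, the locked height. The flange is level in the top view's depth. The cup, bottle, tubs and screwdriver look unmoved, and the gripper is clear, so I'm handing in.

```bash
python3 -c "
from station import bot
print(bot.hand_in())"
```

```text
the job is handed in; nothing more can be done
None
```

The cap is locked on the canister and upright, and I handed the job in with the gripper clear of everything at about 17.6 s. I lifted it from the rest, put its lugs through the notches, pressed it to about 11 N and turned it clockwise.

**Stop and click:** The lugs met the stop after about 46° of turn. The torque rose to about 0.48 N m, then dropped once to −0.10 N m, which I took as the single click. The drop suggested the click had pushed the lugs back off the stop. So I followed on, still pressed, until the torque rose to 0.28 N m, below the slip limit, and then let go.

**Last checks:**
- **Lock:** Before I let go, pulling the cap up met about 7 N of resistance.
- **Height and level:** The bar top is at z ≈ 0.134 m, the height expected when locked. The flange reads level in the top camera's depth. The scene camera's depth gave slopes of about 0.1 on the same flange. I put that down to the oblique view, because its picture shows the cap upright.
- **Bar angle:** It reads about −46° in one view and −48° in the other, against −51° when gripped, so it sprang back a few degrees on release.
- **Not seen directly:** The lugs and the stop are hidden, so the single click is judged from the torque alone.
- **Other things:** By eye in the last scene picture, the bystanders had not moved; I did not measure them.

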